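# Unlock and open the deburring tumbler

## Robot

A 6-joint arm with a two-finger parallel gripper is mounted at the origin on the work surface. World frame = base frame: x ahead of the robot, y to its left, z up, the work surface at z = 0. Lengths are in mm, angles in degrees, forces in N, time in s.
With the tool pointing down it reaches from about 350 to 850 mm from the base axis. Payload 8.1 kg.
Tool frame: the origin (TCP) lies midway between the tips of the shut fingers; the grasp point (between the pads) lies 19 mm behind it (r.pinch_z is the distance from the TCP to the grasp point, in mm); z points along the fingers, y is the line along which they close (so a half turn about z gives the same grasp; the last joint's range is limited). The gripper opens to 85 mm and grips with 20 to 120 N. Pads are 22 mm wide; open, the fingers measure 114 mm over their backs; the gripper's body (76 mm by 85 mm) begins 54 mm behind the grasp point. The pads swing forward as they close: fully open they stand 13 mm farther back than shut.
Start: joints at [62.372, 7.471, 85.268, -0, 87.261, -4.893], TCP at [231.861, 553.395, 197.692] pointing down, gripper open.
Joint ranges: [-169.43, 169.43], [-51.17, 129.36], [1.28, 143.12], [-76.62, 256.62], [0, 156.53], [-152.29, 152.29]. Speed limits (degrees/s): [136.94, 136.94, 159.86, 180, 180, 180].

## Interface

Orientations are given as [roll, pitch, yaw] about the fixed x, y, z axes, in that order (R = Rz(yaw) Ry(pitch) Rx(roll)).
In Python, from bench import r gives the robot as it stands.
- The arm moves only by the shell command python3 -m jog 'ROWS' [OPENING] [FORCE]. ROWS is JSON, one flat list of numbers, 6 for each row, row after row: the shift along the tool's x, y, z in m, then the turn, a rotation vector about the tool's x, y, z in rad. A call has 1 to 8 rows; each row is the pose to reach, as a shift and turn from the pose commanded when the call began, along the tool's axes at that moment; what a row does not reach only later rows make up. A row lasts 1/8 s, in which the tool goes at most 62.5 mm and 10.7 degrees, less where a joint would pass 70% of its speed; a pose out of reach is approached as far as the arm can. A call with a gripper value outside its range is refused whole. OPENING is the opening, from -1 (shut) to 1 (fully open), set as the call begins (- or left out, the last holds). The fingers move at their own pace and stop on an object; FORCE is the grip in N (left out, the last holds). Time passes only in rows, so rows that repeat a pose let the fingers close. It gives the time, the measured TCP pose, the force, the opening and the grip force at its end, in the units of the state.
- r.sense(): the state, without advancing time (a new reading comes with each control period).
- r.snapshot(name): name is "scene" or "top"; returns a dict with "pixels" (400x640x3 uint8, red, green, blue), "range_z" (400x640 float32, mm along the optical axis (not along the pixel's ray), 0 where there is no reading), "K" (3x3 intrinsics, pixels), "rvec" (rotation vector, rad) and "tvec" (3), from world to camera coordinates, as OpenCV has them. Camera axes: x right, y down, z forward; pixel columns grow to the right and rows downward; lengths in mm; the calibration is good to about 2 mm. A picture is of the moment at which its call begins.
- r.hand_in(): hands the job in; it is judged then, once.
Trained networks look in a picture, given as the dict that the camera call returned (one of the last four; its "shot" number tells which), for a name from the list of things; names that differ only in an ending like _2 or _b are one class to them, and where a whole thing is asked for, a point or a joint stands for the part that bears it (a point fixed in the world has none). Each returns a list of dicts, best first, with "score" (0 to 1); they miss things now and then, are a little off and sometimes report something else, mostly with a low value. They report only what shows in the picture. A call takes as long as a camera call. They do not tell look-alikes from the thing itself.
- r.look_for(picture, target): "bbox" ([left, top, right, bottom] in pixels, round what is visible of it).
- r.outline_of(picture, target): "region" (400x640 bool, what is visible of it) and "bbox" ([left, top, right, bottom] in pixels, round what is visible of it).
The state is a dict: "time": time; "joint_pos": joint angles; "qd": joint speeds; "joint_efforts": joint torques, N m; "tool_pos": TCP position; "tcp_rot": TCP orientation; "ft_force": force on the tool from outside, world axes, zero at the start; "wrist_torque": the same for the moment, N m; "finger_gap": finger opening in mm; "grip_force": force on a finger pad.
Only numpy, scipy, OpenCV 4.12 (cv2) and the standard library are available. Lean on these libraries where they do the work, as an engineer would, in place of code of your own. Each camera call takes 0.05 s, during which the arm holds its last target. There are 200 camera calls.

## Task

Open the parts tumbler: press its yellow lock knob down and, keeping it down, slide it away from the bowl gently until you feel its end stop (the catch inside breaks if it is rammed), then let it go there so that it springs back up and catches. Then lift the blue lid off by its black knob and lay it flat, knob up, in the middle of the round orange mat. Leave the other things on the bench alone.

Things in the scene. Friction and masses are not known exactly. Their poses are not given: they have to be found in the camera images.
- tumbler: Fixed bench-top deburring tumbler: grey bowl (outer diameter 160 mm, rim 120 mm above the bench) on a green foot (diameter 188 mm); along its +y a green lock column, 60 mm wide (x), y = 95 to 250 mm, top 128.5 mm above the bench. Origin: on the bench under the bowl's centre; z up. Turned up to 26 degrees either way about the vertical; at 0 its axes are the world's.
- tongue_tip (a point): Middle of the bowl-side end of the lock slide: a flat steel plate 34 mm wide, 110 mm long, 6 mm thick, top 135 mm above the bench, on the lock column; it carries the yellow knob. Locked, this tongue lies 3 mm above the lid's rim and bars it; it is clear of the lid once slid 25 mm. Point: mid-thickness, 85 mm from the knob's axis. Axes: the tumbler's.
- lock (a joint): Lock slide, m: 0 at the locked end (knob 150 mm from the bowl's centre), growing along the tumbler's +y, away from the bowl. Starts at 0 to 1.5 mm; slides at about 3 N; stays where left. Knob up: blocked after 2 mm by a tooth inside. The firm end stop is hidden in the column and set anew each time, somewhere from 48 to 70 mm: it must be felt.
- lock_pin (a joint): Yellow knob's press travel, m: 0 up, growing straight down to a bottom stop at 10 mm. A spring lifts it (3 N at the top, 8 N at the bottom). The slide moves only while it is down over 6 mm. Let go within 3 mm of the end stop it springs fully up and is caught; let go short of that it stays about 6 mm down, not caught: press and slide on.
- lock_grip (a point): Centre of the yellow knob's grip: block 22 mm (tumbler x) by 24 mm (tumbler y, the sliding direction) by 38 mm high, on a thinner stem; when up, its centre is 166, its underside 147 and its top 185 mm above the bench. Axes: the tumbler's; it moves with the knob.
- catch: The knob's small steel catch tooth (10 x 8 x 10 mm), out of sight inside the lock column, fixed under the knob and moving with it. Origin: 61 mm below point lock_grip, on the knob's axis; axes: the tumbler's. Delicate: it breaks if it is pressed against the end stop or the blocking bar with over 30 N, so feel for the stop slowly with a force stop, do not drive past it.
- lid: Loose blue lid, 0.2 to 0.4 kg: flange of diameter 168 mm, 6 mm thick, over a plug of diameter 132 mm, 8 mm deep, that sits in the bowl's mouth with 8 mm play all round; in its middle a round black knob, diameter 26 mm, from 14 to 46 mm above the origin. Origin: centre of the plug's underside, 112 mm above the bench when on the bowl; z up.
- mat: Round orange mat with a black edge, fixed flat on the bench, diameter 260 mm, 4 mm thick. Origin: centre of its underside; z up.
- parts_box: Bystander: open blue parts box 120 x 90 x 55 mm, loose. Origin: centre of its underside. Leave alone.
- oil_bottle: Bystander: white bottle with a red cap, diameter 52 mm, 130 mm tall, standing loose. Origin: centre of its underside. Leave alone.
- bracket: Bystander: loose steel angle bracket, base 70 x 40 mm, upright flange 50 mm high. Origin: centre of its underside. Leave alone.
Mind the look-alikes: they are no part of the job. Leave any turquoise or white look-alike of the lid alone.

How it is judged (in metres and radians):
On the way, in this order (a step that is already met when the one before it is completed fails the run):
1. the lock slide is at its end stop with its knob sprung up and caught, the lid still on the bowl (value of joint lock above 0.044 m and value of joint lock_pin below 0.003 m and horizontal distance between lid and tumbler below 0.02 m and height (world z) of lid above 0.105 m), for 0.2 s.
2. the lid lies on the mat (horizontal distance between lid and mat below 0.045 m and z of lid in the frame of mat between 0 and 0.008 m and angle between lid's own z axis and vertical below 0.1 rad and linear speed of lid below 0.02 m/s), for 0.2 s.
At the end, for the whole second after the job is handed in: The lock slide is caught at its end stop (slide beyond 44 mm, knob less than 3 mm down), and the lid lies at rest, flat and knob up, on the mat, its centre within 45 mm of the mat's (all of step 2 and value of joint lock above 0.044 m and value of joint lock_pin below 0.003 m); the robot touches nothing.
It fails at once if the lock is forced: its catch tooth is pressed with more than 30 N (contact force between catch and anything else above 30 N).
It fails at once if the blue parts box is pushed more than 30 mm (distance of parts_box from where it was at the start of the episode above 0.03 m).
It fails at once if the oil bottle is pushed more than 30 mm (distance of oil_bottle from where it was at the start of the episode above 0.03 m).
It fails at once if the steel bracket is pushed more than 30 mm (distance of bracket from where it was at the start of the episode above 0.03 m).
It also fails if it takes over 56 s, if anything falls off the work surface, if the arm or the gripper's body presses on something with over 40 N, if the wrist force passes 120 N, or if a joint passes its speed limit or range.

## Working session

There is one attempt and no reset: what is moved stays moved. The work goes in short steps, Python scripts to look and compute and a shell command to move; the robot and the scene stay as the last step left them, time stands still between calls to the robot, and variables do not carry over. Pictures are saved under pics/ and viewed, at most 10 in all, crops included, and the job is handed in when it is done.

```bash
mkdir -p pics
cat > h.py <<'E'
import numpy as np, cv2
from bench import r
from scipy.spatial.transform import Rotation as R
def cloud(p):
    K=p["K"];z=p["range_z"].astype(float);v,u=np.mgrid[0:400,0:640]
    c=np.stack([(u-K[0,2])/K[0,0]*z,(v-K[1,2])/K[1,1]*z,z],-1)
    Rm=cv2.Rodrigues(np.array(p["rvec"],float))[0]
    w=(c-np.array(p["tvec"]).ravel())@Rm
    w[z==0]=np.nan
    return w
E
python3 - <<'E'
from h import *
ims=[]
for n in ("scene","top"):
    p=r.snapshot(n);cv2.imwrite(f"pics/{n}0.png",p["pixels"][:,:,::-1])
    w=cloud(p)
    for t in ("lid","lock_grip","mat","tumbler"):
        for d in r.outline_of(p,t):
            m=d["region"]; print(n,t,round(d["score"],2),d["bbox"],np.nanmedian(w[m],0).round(0), p["pixels"][m].mean(0).round(0))
print(r.sense())
E
```

```text
scene lid 0.73 [280.5, 177.2, 334.5, 228.4] [545.  22. 127.] [ 43. 119. 229.]
scene lid 0.66 [285.1, 135.2, 336.2, 170.4] [369. 219.  15.] [  8. 201. 196.]
scene lid 0.66 [377.6, 173.3, 428.6, 220.3] [713. 292.  15.] [239. 239. 238.]
scene lock_grip 0.18 [316.8, 154.4, 350.5, 185.5] [545. 151. 137.] [179. 179. 146.]
scene mat 0.69 [168.8, 245.3, 261.1, 327.5] [ 513. -303.    5.] [229. 145.  42.]
scene mat 0.28 [317.6, 153.8, 351.2, 186.2] [543. 157. 137.] [173. 178. 140.]
scene tumbler 0.58 [274.0, 144.0, 374.1, 246.3] [569. 128.  82.] [ 74. 106.  85.]
top lid 0.71 [309.3, 181.5, 361.7, 235.9] [540.  26. 126.] [ 66. 109. 177.]
top lid 0.68 [226.9, 135.0, 280.5, 187.2] [711. 295.  14.] [194. 192. 193.]
top lid 0.58 [246.0, 244.0, 298.3, 296.9] [366. 221.  14.] [ 78. 164. 161.]
top lid 0.56 [280.7, 202.2, 288.3, 212.2] [540. 175. 183.] [181. 169.  83.]
top mat 0.55 [395.3, 187.2, 479.6, 264.6] [ 511. -300.    4.] [176. 119.  67.]
top tumbler 0.86 [251.4, 198.1, 366.6, 242.5] [529. 170. 127.] [ 95. 119. 104.]
{'time': 0.5, 'joint_pos': array([ 6.23740327e+01,  7.47307169e+00,  8.52677086e+01, -3.81705740e-04,
        8.72610676e+01, -4.89301263e+00]), 'qd': array([-0.05467494, -0.09606272, -0.04181883, -0.14489373, -0.00925615,
        0.05674332]), 'joint_efforts': array([-5.17757253e-04, -5.68703377e+01, -5.00369525e+01, -1.25152496e-04,
        2.73724188e-03,  6.51923315e-06]), 'tool_pos': array([231.84431513, 553.39922641, 197.6732165 ]), 'tcp_rot': array([-1.79998126e+02,  2.22261389e-04,  1.57267064e+02]), 'ft_force': array([-0.24720874,  0.01359632, -0.58619553]), 'wrist_torque': array([ 0.03018743, -0.01176503, -0.03520125]), 'grip_force': 0.0, 'finger_gap': 85.14316057885102}
```

Run:
```python
from h import *
from scipy.optimize import least_squares
P={}
for n in ("scene","top"):
    p=r.snapshot(n);w=cloud(p);P[n]=w
    c=p["pixels"].astype(int)
    near=(w[...,0]>350)&(w[...,0]<750)&(w[...,1]>-100)&(w[...,1]<350)
    # knob top yellow
    m=near&(w[...,2]>178)&(w[...,2]<190); 
    q=w[m&(w[...,1]>90)]; print(n,"knob",len(q),q.mean(0).round(1),q.min(0).round(0),q.max(0).round(0))
    m=near&(abs(w[...,2]-126)<5)&(c[...,2]>c[...,0]+50); q=w[m];
    (x,y),rad=cv2.minEnclosingCircle(q[:,:2].astype(np.float32)); print("lid",x,y,rad,len(q))
    m=near&(w[...,2]>150)&(w[...,2]<162)&(w[...,1]<80); q=w[m];print("lidknob",len(q),q.mean(0).round(1),q.min(0).round(0),q.max(0).round(0))
    m=near&(abs(w[...,2]-128.5)<3)&(c[...,1]>c[...,2]+15)&(w[...,1]>80);q=w[m]
    rect=cv2.minAreaRect(q[:,:2].astype(np.float32));print("column",rect, len(q))
    m=(abs(w[...,2]-4)<6)&(c[...,0]>c[...,2]+35)&(w[...,1]<-100);q=w[m]
    (x,y),rad=cv2.minEnclosingCircle(q[:,:2].astype(np.float32)); print("mat",x,y,rad,len(q),q.mean(0))
    for t in ("parts_box","oil_bottle","bracket"):
        for d in r.outline_of(p,t)[:2]: print(t,round(d["score"],2),np.nanmedian(w[d["region"]],0).round(0))
    cv2.imwrite(f"pics/crop_{n}.png",cv2.resize(p["pixels"][110:350,150:470,::-1],None,fx=2.5,fy=2.5,interpolation=cv2.INTER_CUBIC))
```

```text
scene knob 58 [542.1 176.2 184.7] [530. 165. 179.] [554. 189. 190.]
lid 540.1790771484375 29.230680465698242 85.36774444580078 2050
lidknob 65 [542.4  27.1 157.6] [529.  14. 150.] [555.  40. 162.]
column ((541.5722045898438, 200.35157775878906), (154.75027465820312, 63.364315032958984), 88.83116912841797) 406
mat 313.3570251464844 -116.18378448486328 392.0553283691406 5565 [ 510.68064873 -302.2767207     4.92939409]
parts_box 0.73 [765.  69.   9.]
oil_bottle 0.62 [ 760. -155.   85.]
bracket 0.72 [546.  22. 127.]
bracket 0.56 [519. 444.   9.]
top knob 66 [542.  176.4 184.2] [532. 165. 178.] [553. 188. 190.]
lid 542.62451171875 27.236530303955078 83.68436431884766 2141
lidknob 61 [542.3  26.9 157. ] [530.  15. 150.] [553.  39. 162.]
column ((542.3314819335938, 199.20130920410156), (153.09878540039062, 58.460201263427734), 89.4105224609375) 483
mat 592.3414306640625 -269.391845703125 214.93333435058594 4544 [ 509.28464382 -299.80649399    3.95847339]
parts_box 0.78 [775.  59.   7.]
oil_bottle 0.68 [ 743. -141.   87.]
bracket 0.82 [514. 451.   6.]
```

View pics/scene0.png

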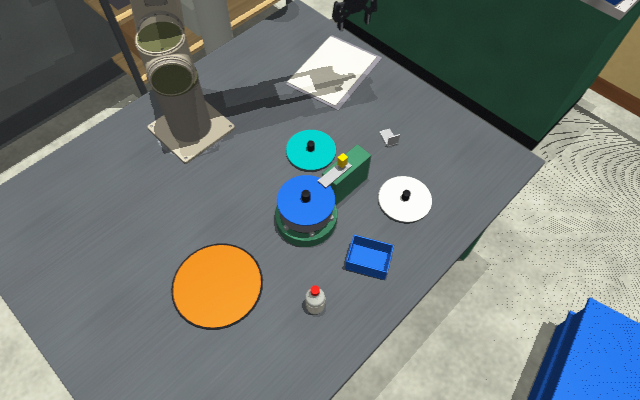

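View pics/top0.png

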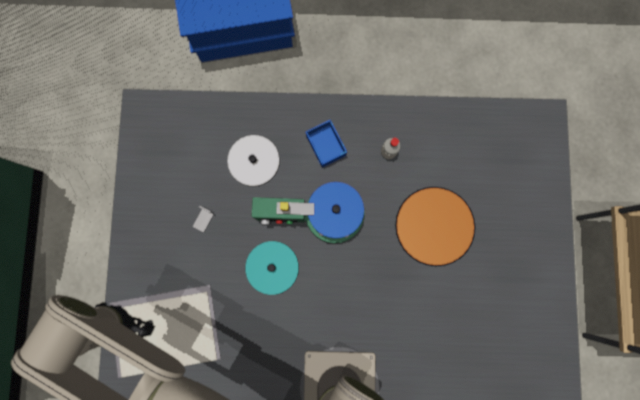

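The lid networks found three things in the top picture. The lid on the bowl is blue, at (336,210); the turquoise one at (272,268) and the white one at (253,160) lie on the bench. Blue on the bowl fits, and it has the yellow knob next to it at (284,207). The mat is at (435,226), the bottle at (391,148), the box at (326,143) and the bracket at (203,218). I'll confirm with an enlarged crop.

View pics/crop_top.png

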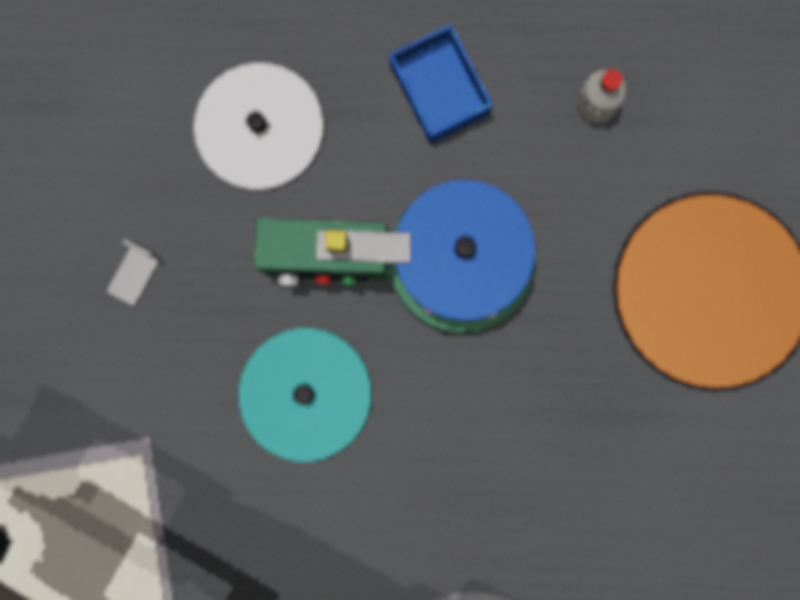

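```bash
python3 -m jog '[-0.432,-0.228,-0.03,0,0,1.174, -0.432,-0.228,-0.03,0,0,1.174, -0.432,-0.228,-0.03,0,0,1.174, -0.432,-0.228,-0.03,0,0,1.174, -0.432,-0.228,-0.03,0,0,1.174, -0.432,-0.228,-0.03,0,0,1.174, -0.432,-0.228,-0.03,0,0,1.174, -0.432,-0.228,-0.03,0,0,1.174]' 0 20
```

```text
time: 1.9
tool_pos: [543.5, 174.0, 228.1]
tcp_rot: [180.0, -0.0, 89.9]
ft_force: [0.3, 0.3, 0.7]
finger_gap: 42.5
grip_force: 0.0
```

The crop confirms it: the blue lid on the bowl at (465,248), with the steel tongue (410,248) over its rim and the yellow knob at (335,240). The turquoise one (304,394) and the white one (258,125) stay where they are. Next I go down and grip the yellow knob across x.

```bash
python3 -m jog '[0,0,0.03,0,0,0, 0,0,0.055,0,0,0, 0,0,0.07,0,0,0, 0,0,0.078,0,0,0, 0,0,0.078,0,0,0, 0,0,0.078,0,0,0]'; python3 -m jog '[0,0,0,0,0,0, 0,0,0,0,0,0, 0,0,0,0,0,0, 0,0,0,0,0,0]' -1 20; python3 -m jog '[0,0,0,0,0,0, 0,0,0,0,0,0]'
```

```text
time: 2.65
tool_pos: [542.8, 176.5, 150.9]
tcp_rot: [179.9, -0.0, 90.0]
ft_force: [-0.4, 0.0, 0.4]
finger_gap: 42.3
grip_force: 0.0
time: 3.15
tool_pos: [542.4, 176.3, 150.1]
tcp_rot: [180.0, -0.0, 90.0]
ft_force: [-1.4, 0.1, 2.3]
finger_gap: -0.2
grip_force: 1.6
time: 3.4
tool_pos: [542.3, 176.3, 149.8]
tcp_rot: [180.0, -0.0, 90.0]
ft_force: [-0.7, 0.5, 4.5]
finger_gap: 0.5
grip_force: 1.7
```

Run:
```python
from h import *
p=r.snapshot("scene");cv2.imwrite("pics/s2.png",cv2.resize(p["pixels"][90:250,250:430,::-1],None,fx=3.5,fy=3.5,interpolation=cv2.INTER_CUBIC))
s=r.sense();print(s["finger_gap"],s["grip_force"],s["ft_force"],s["wrist_torque"])
```

```text
-0.17294593834480215 1.6596767865121365 [-1.12786032  0.91986062  3.87263928] [0.15817749 0.2209566  0.01589019]
```

View pics/s2.png

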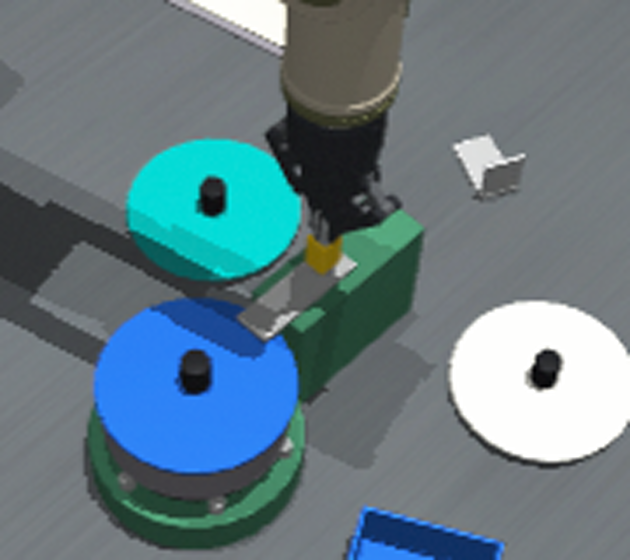

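Run:
```python
from h import *
for n in("scene","top"):
    p=r.snapshot(n);w=cloud(p);c=p["pixels"].astype(int)
    b=(abs(w[...,0]-542)<60)&(abs(w[...,1]-176)<40)&(w[...,2]>137)&(w[...,2]<260)
    y=b&(c[...,0]>c[...,2]+60)&(c[...,1]>c[...,2]+40)
    print(n,"yellow",y.sum(),w[y].min(0).round(),w[y].max(0).round(), np.median(w[y],0).round())
    k=b&~y
    for z in range(140,240,10):
        q=w[k&(w[...,2]>=z)&(w[...,2]<z+10)]
        if len(q): print(z,len(q),q.min(0).round(),q.max(0).round())
s=r.sense();print(s["tool_pos"],s["joint_pos"])
if n: 
    p=r.snapshot("scene");cv2.imwrite("pics/s3.png",cv2.resize(p["pixels"][130:180,315:375,::-1],None,fx=12,fy=12,interpolation=cv2.INTER_NEAREST))
```

```text
scene yellow 70 [533. 164. 149.] [556. 186. 196.] [549. 168. 171.]
140 14 [525. 138. 140.] [555. 179. 150.]
150 3 [531. 166. 154.] [551. 188. 156.]
160 3 [532. 165. 163.] [552. 186. 167.]
170 1 [553. 184. 175.] [553. 184. 175.]
180 5 [535. 167. 181.] [549. 171. 189.]
190 15 [533. 166. 193.] [556. 184. 199.]
200 20 [530. 166. 201.] [557. 177. 210.]
210 13 [531. 166. 211.] [557. 176. 219.]
220 14 [532. 164. 221.] [558. 171. 230.]
230 49 [507. 163. 230.] [573. 187. 240.]Traceback (most recent call last):
  File "<stdin>", line 6, in <module>
    return umr_minimum(a, axis, None, out, keepdims, initial, where)
ValueError: zero-size array to reduction operation minimum which has no identity
```

Run:
```python
from h import *
for n in("scene","top"):
    p=r.snapshot(n);w=cloud(p);c=p["pixels"].astype(int)
    b=(abs(w[...,0]-542)<75)&(abs(w[...,1]-176)<70)&(w[...,2]>137)&(w[...,2]<400)
    for z in range(140,400,12):
        m=b&(w[...,2]>=z)&(w[...,2]<z+12);q=w[m]
        if len(q): print(n,z,len(q),q.min(0).round(),q.max(0).round(),np.median(c[m],0))
    if n=="scene": cv2.imwrite("pics/s3.png",cv2.resize(p["pixels"][125:175,315:375,::-1],None,fx=10,fy=10,interpolation=cv2.INTER_NEAREST))
s=r.sense();print(s["tool_pos"],s["joint_pos"],s["ft_force"],s["finger_gap"])
```

```text
scene 140 19 [528. 120. 140.] [556. 191. 152.] [96. 93. 92.]
scene 152 28 [530. 164. 152.] [552. 187. 163.] [120.  99.  11.]
scene 164 20 [532. 164. 164.] [552. 187. 176.] [120.   99.5   9.5]
scene 176 28 [532. 164. 176.] [552. 187. 188.] [123. 103.  12.]
scene 188 19 [536. 165. 188.] [557. 183. 200.] [69. 65. 56.]
scene 200 24 [530. 165. 201.] [555. 181. 212.] [57.5 59.5 61. ]
scene 212 16 [531. 167. 213.] [556. 175. 224.] [47.  47.5 48.5]
scene 224 28 [511. 164. 225.] [574. 173. 236.] [23.5 25.  27. ]
scene 236 75 [498. 163. 236.] [584. 188. 248.] [24. 26. 28.]
scene 248 59 [493. 159. 248.] [589. 173. 260.] [23. 25. 27.]
scene 260 82 [482. 160. 260.] [602. 182. 272.] [24.  25.5 28. ]
scene 272 121 [480. 158. 272.] [604. 192. 284.] [44. 47. 49.]
scene 284 55 [495. 157. 285.] [590. 186. 296.] [24. 26. 28.]
scene 296 33 [560. 159. 296.] [586. 186. 308.] [30. 31. 36.]
scene 308 38 [526. 140. 309.] [581. 193. 320.] [24. 26. 28.]
scene 320 92 [525. 139. 320.] [581. 194. 332.] [24. 25. 27.]
scene 332 78 [523. 139. 332.] [581. 196. 344.] [23.5 24.  27. ]
scene 344 93 [520. 139. 344.] [581.
[... 480 characters left out ...]
[506. 187. 272.] [35. 36. 36.]
top 272 53 [483. 165. 272.] [503. 189. 283.] [37. 37. 39.]
top 284 19 [496. 167. 284.] [507. 180. 296.] [41. 40. 42.]
top 296 12 [503. 166. 296.] [508. 184. 307.] [30.5 33.  30.5]
top 308 5 [509. 143. 312.] [530. 165. 320.] [51. 49. 47.]
top 320 8 [507. 147. 321.] [521. 172. 327.] [49.  46.  40.5]
top 368 19 [502. 137. 374.] [529. 199. 380.] [58. 57. 50.]
top 380 24 [502. 135. 380.] [547. 203. 392.] [68.  66.5 58. ]
top 392 27 [502. 138. 392.] [527. 200. 398.] [70. 66. 58.]
[542.33540575 176.22392255 149.78590948] [1.28457603e+01 4.40186991e+00 9.35881950e+01 5.44185082e-03
 8.19887865e+01 1.28473624e+01] [-1.92575182  1.50432166  2.95263379] 0.2685148532462478
```

View pics/s3.png

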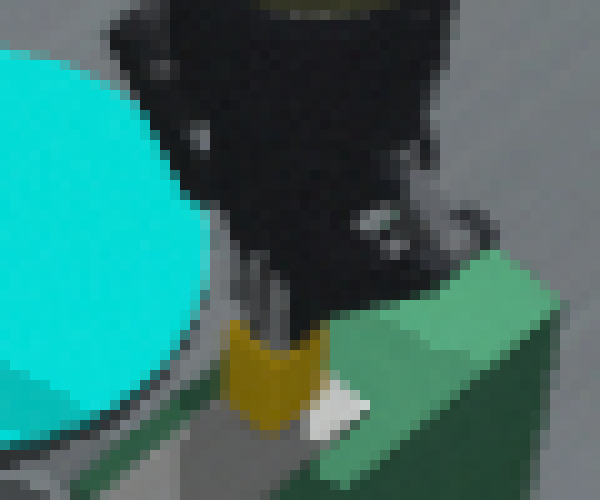

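This crop shows the shut fingertips standing on top of the yellow knob at (275,335), not either side of it. The real tips are therefore about 34 mm higher than the TCP reading says, while x and y agree. I'll raise, open, go down about 34 mm more and grip again.

```bash
python3 -m jog '[0,0,-0.02,0,0,0, 0,0,-0.02,0,0,0, 0,0,-0.02,0,0,0, 0,0,-0.02,0,0,0]' 0 20; python3 -m jog '[0,0,0.01,0,0,0, 0,0,0.03,0,0,0, 0,0,0.04,0,0,0, 0,0,0.047,0,0,0, 0,0,0.052,0,0,0, 0,0,0.052,0,0,0]'; python3 -c "
from h import *
print(r.pinch_z)
p=r.snapshot('scene');w=cloud(p);c=p['pixels'].astype(int)
b=(abs(w[...,0]-542)<75)&(abs(w[...,1]-176)<40)&(w[...,2]>137)&(w[...,2]<260)&(c.max(-1)<80)
for z in range(140,250,8):
    m=b&(w[...,2]>=z)&(w[...,2]<z+8);q=w[m]
    if len(q): print(z,len(q),q.min(0).round(),q.max(0).round())
"
```

```text
time: 4.15
tool_pos: [541.9, 176.0, 169.2]
tcp_rot: [-180.0, 0.0, 90.0]
ft_force: [-0.1, -0.9, -0.1]
finger_gap: 42.3
grip_force: 0.0
time: 4.9
tool_pos: [542.1, 176.2, 117.5]
tcp_rot: [-180.0, 0.0, 90.0]
ft_force: [0.0, -0.1, -0.1]
finger_gap: 42.5
grip_force: 0.0
18.700000000000003
156 7 [513. 167. 157.] [570. 174. 163.]
164 21 [511. 166. 165.] [577. 186. 171.]
172 20 [508. 167. 172.] [578. 183. 180.]
180 14 [519. 168. 180.] [576. 188. 188.]
188 21 [513. 166. 188.] [577. 188. 195.]
196 28 [497. 165. 196.] [587. 189. 204.]
204 54 [488. 163. 204.] [594. 191. 212.]
212 36 [488. 160. 212.] [599. 190. 220.]
220 56 [484. 160. 220.] [602. 190. 228.]
228 38 [483. 159. 228.] [603. 182. 236.]
236 41 [478. 159. 237.] [606. 175. 243.]
244 57 [479. 158. 244.] [609. 184. 251.]
```

The tips now show at z ≈ 156 on both sides of the knob, so I close.

```bash
python3 -m jog '[0,0,0,0,0,0, 0,0,0,0,0,0, 0,0,0,0,0,0, 0,0,0,0,0,0]' -1 20; python3 -m jog '[0,0,0.003,0,0,0, 0,0,0.006,0,0,0, 0,0,0.0085,0,0,0, 0,0,0.0085,0,0,0]'
```

```text
time: 5.45
tool_pos: [540.8, 176.2, 117.7]
tcp_rot: [-179.8, 0.0, 90.0]
ft_force: [-7.3, -0.0, 2.8]
finger_gap: 21.8
grip_force: 24.1
time: 5.95
tool_pos: [540.8, 176.2, 109.6]
tcp_rot: [-179.8, 0.0, 90.0]
ft_force: [-9.8, -1.5, 7.4]
finger_gap: 21.6
grip_force: 24.5
```

```bash
cat > chk.py <<'E'
import sys
from bench import r
s=r.sense(); f=s["ft_force"]; print("y",s["tool_pos"][1].round(2),"F",f.round(1)); sys.exit(abs(f[1])>9)
E
python3 -m jog '[0.001,-0.0013,0,0,0,0, 0.003,-0.0013,0,0,0,0, 0.005,-0.0013,0,0,0,0, 0.007,-0.0013,0,0,0,0]'; python3 chk.py && python3 -m jog '[0.004,0,0,0,0,0, 0.008,0,0,0,0,0, 0.012,0,0,0,0,0, 0.015,0,0,0,0,0, 0.017,0,0,0,0,0, 0.018,0,0,0,0,0]'; python3 chk.py
```

```text
time: 6.45
tool_pos: [540.9, 182.8, 110.4]
tcp_rot: [180.0, 0.0, 90.0]
ft_force: [-5.0, -2.7, 6.7]
finger_gap: 21.5
grip_force: 24.5
y 182.79 F [-5.  -2.7  6.7]
y 182.79 F [-5.  -2.7  6.7]False
False
```

```bash
sed -i 's/sys.exit(abs(f\[1\])>9)/sys.exit(int(abs(f[1])>9))/' chk.py
python3 -m jog '[0.003,0,0,0,0,0, 0.007,0,0,0,0,0, 0.011,0,0,0,0,0, 0.014,0,0,0,0,0, 0.016,0,0,0,0,0, 0.017,0,0,0,0,0]'; python3 chk.py && python3 -m jog '[0.003,0,0,0,0,0, 0.007,0,0,0,0,0, 0.011,0,0,0,0,0, 0.015,0,0,0,0,0, 0.018,0,0,0,0,0, 0.019,0,0,0,0,0, 0.019,0,0,0,0,0]'; python3 chk.py
python3 -c "
from h import *
p=r.snapshot('top');cv2.imwrite('pics/t4.png',cv2.resize(p['pixels'][150:280,220:390,::-1],None,fx=4,fy=4))"
```

```text
time: 7.2
tool_pos: [541.1, 199.9, 110.5]
tcp_rot: [180.0, 0.0, 90.0]
ft_force: [-4.0, -3.7, 6.7]
finger_gap: 22.0
grip_force: 24.5
y 199.91 F [-4.  -3.7  6.7]
time: 8.07
tool_pos: [541.3, 219.1, 110.6]
tcp_rot: [179.9, 0.0, 90.0]
ft_force: [-3.7, -2.4, 6.2]
finger_gap: 21.8
grip_force: 24.5
y 219.08 F [-3.7 -2.4  6.2]
```

View pics/t4.png

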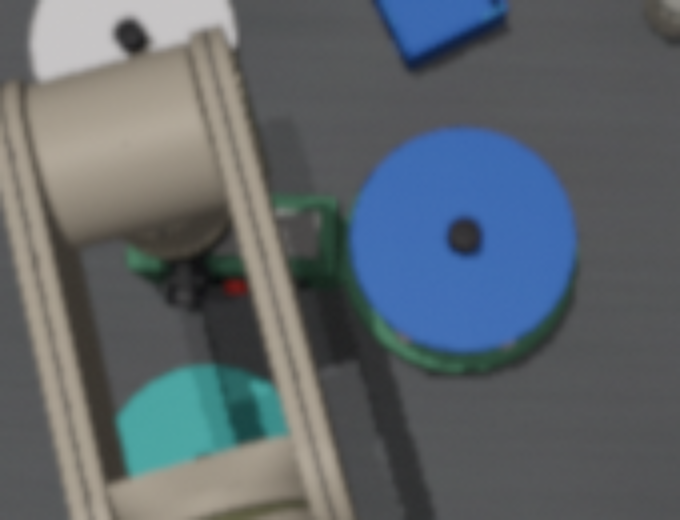

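The tongue's end (322,240) is well clear of the lid; the lock has slid about 43 mm. Now I feel for the stop in small guarded steps.

```bash
python3 -m jog '[0.0005,0,0,0,0,0, 0.001,0,0,0,0,0]' >/dev/null; python3 chk.py && python3 -m jog '[0.0005,0,0,0,0,0, 0.001,0,0,0,0,0]' >/dev/null && python3 chk.py && python3 -m jog '[0.0005,0,0,0,0,0, 0.001,0,0,0,0,0]' >/dev/null && python3 chk.py && python3 -m jog '[0.0005,0,0,0,0,0, 0.001,0,0,0,0,0]' >/dev/null && python3 chk.py && python3 -m jog '[0.0004,0,0,0,0,0, 0.0008,0,0,0,0,0]' >/dev/null && python3 chk.py && python3 -m jog '[0.0004,0,0,0,0,0, 0.0008,0,0,0,0,0]' >/dev/null && python3 chk.py && python3 -m jog '[0.0004,0,0,0,0,0, 0.0008,0,0,0,0,0]' >/dev/null && python3 chk.py && python3 -m jog '[0.0004,0,0,0,0,0, 0.0008,0,0,0,0,0]' >/dev/null && python3 chk.py && python3 -m jog '[0.0004,0,0,0,0,0, 0.0008,0,0,0,0,0]' >/dev/null && python3 chk.py && python3 -m jog '[0.0004,0,0,0,0,0, 0.0008,0,0,0,0,0]' >/dev/null && python3 chk.py
```

```text
y 219.84 F [-3.6 -2.   6.4]
y 220.83 F [-4.5 -3.   6.4]
y 221.85 F [-3.7 -2.8  7.3]
y 222.82 F [-3.5 -3.3  5.9]
y 223.65 F [-4.1 -3.   6.5]
y 224.44 F [-3.4 -3.8  7.7]
y 225.24 F [-3.3 -3.5  7.1]
y 225.65 F [-3.6 -5.7  6.2]
y 225.75 F [-3.7 -8.6  9. ]
y 225.87 F [ -5.  -10.7   9.3]
```

It stopped at y ≈ 225.8 (about 49.5 mm of slide) and the force climbs without motion, so this is the end stop. Release.

```bash
python3 -m jog '[0,0,0,0,0,0, 0,0,0,0,0,0, 0,0,0,0,0,0, 0,0,0,0,0,0]' 0 20; python3 -m jog '[0,0,-0.03,0,0,0, 0,0,-0.06,0,0,0, 0,0,-0.1,0,0,0, -0.06,0,-0.1,0,0,0, -0.12,0,-0.1,0,0,0, -0.16,0,-0.1,0,0,0, -0.2,0,-0.1,0,0,0, -0.2,0,-0.1,0,0,0]'
python3 - <<'E'
from h import *
for n in("scene","top"):
    p=r.snapshot(n);w=cloud(p);c=p['pixels'].astype(int)
    y=(abs(w[...,0]-542)<40)&(abs(w[...,1]-220)<40)&(w[...,2]>140)&(w[...,2]<215)&(c[...,0]>c[...,2]+50)
    if y.sum(): print(n,y.sum(),w[y].min(0).round(1),w[y].max(0).round(1)); t=w[y&(w[...,2]>178)]; print(len(t),t.mean(0) if len(t) else 0)
    k=(abs(w[...,0]-542)<30)&(abs(w[...,1]-27)<30)&(w[...,2]>150)&(w[...,2]<164);print("lidknob",k.sum(),w[k].mean(0).round(1))
    m=(abs(w[...,2]-4)<6)&(c[...,0]>c[...,2]+35)&(np.hypot(w[...,0]-510,w[...,1]+301)<160);q=w[m]
    (a,b),rad=cv2.minEnclosingCircle(q[:,:2].astype(np.float32));print("mat",a,b,rad,q.mean(0).round(1))
E
```

```text
time: 11.12
tool_pos: [540.8, 228.1, 109.1]
tcp_rot: [-180.0, -0.0, 90.0]
ft_force: [-0.3, -0.2, 1.0]
finger_gap: 43.1
grip_force: 0.0
time: 12.12
tool_pos: [540.9, 25.5, 209.2]
tcp_rot: [180.0, 0.0, 89.8]
ft_force: [0.1, 1.1, 0.1]
finger_gap: 42.9
grip_force: 0.0
scene 110 [531.7 213.2 149.2] [553.5 240.2 189.9]
60 [542.87926922 225.26265359 184.59089633]
lidknob 62 [542.   27.1 158. ]
mat 507.0693359375 -298.5496520996094 126.80577850341797 [ 510.5 -302.8    4.9]
top 70 [532.1 213.8 161.1] [553.9 236.7 189.3]
59 [542.50927378 226.07085894 184.50429817]
lidknob 0 [nan nan nan]
mat 510.31982421875 -300.2197265625 127.5948486328125 [ 508.8 -299.8    4. ]<stdin>:6: RuntimeWarning: Mean of empty slice.
  ret = um.true_divide(
```

The knob top is back at 184.5 mm at y ≈ 226: up and caught. Next, the lid's knob at (542, 27).

```bash
python3 -m jog '[-0.001,0.0014,0.04,0,0,0, -0.001,0.0014,0.07,0,0,0, -0.001,0.0014,0.09,0,0,0, -0.001,0.0014,0.1,0,0,0, -0.001,0.0014,0.106,0,0,0, -0.001,0.0014,0.111,0,0,0, -0.001,0.0014,0.111,0,0,0]'; python3 -m jog '[0,0,0,0,0,0, 0,0,0,0,0,0, 0,0,0,0,0,0, 0,0,0,0,0,0]' -1 50
```

```text
time: 13.1
tool_pos: [542.5, 26.9, 98.5]
tcp_rot: [180.0, 0.0, 90.0]
ft_force: [0.0, 0.6, 0.3]
finger_gap: 42.6
grip_force: 0.0
time: 13.6
tool_pos: [542.7, 26.9, 99.0]
tcp_rot: [179.9, 0.0, 90.0]
ft_force: [-2.3, 0.8, 6.0]
finger_gap: 24.5
grip_force: 49.5
```

```bash
python3 -m jog '[0,0,-0.01,0,0,0, 0,0,-0.025,0,0,0, 0,0,-0.05,0,0,0, 0,0,-0.07,0,0,0, 0,0,-0.08,0,0,0, 0,0,-0.08,0,0,0]'
python3 - <<'E'
from h import *
p=r.snapshot("scene");w=cloud(p);c=p['pixels'].astype(int)
m=(c[...,2]>c[...,0]+60)&(np.hypot(w[...,0]-542,w[...,1]-27)<110)&(w[...,2]>100);q=w[m]
A=np.c_[q[:,:2]-[542,27],np.ones(len(q))];s=np.linalg.lstsq(A,q[:,2],rcond=None)[0];print("plane",s,len(q))
(a,b),rad=cv2.minEnclosingCircle(q[:,:2].astype(np.float32));print(a,b,rad)
cv2.imwrite("pics/s5.png",cv2.resize(p["pixels"][80:260,230:430,::-1],None,fx=3,fy=3))
E
```

```text
time: 14.35
tool_pos: [542.9, 26.9, 179.1]
tcp_rot: [179.9, 0.0, 90.0]
ft_force: [-0.8, -0.6, -3.3]
finger_gap: 24.7
grip_force: 49.4
plane [3.04148015e-02 3.43088166e-02 2.09468905e+02] 1896
544.3480224609375 29.52511215209961 85.22401428222656
```

View pics/s5.png

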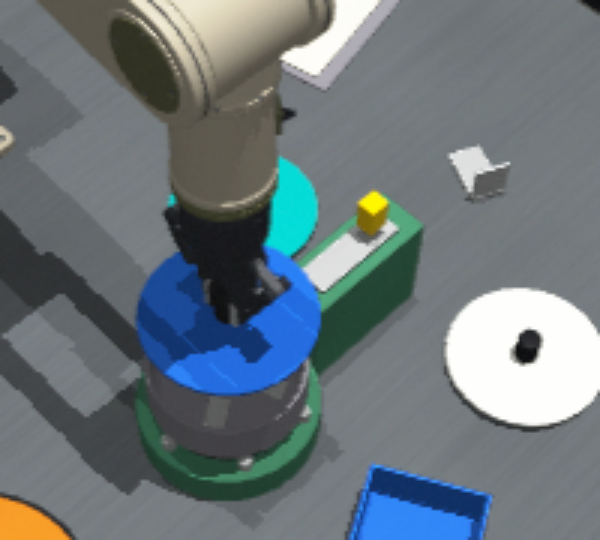

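The lid is lifted nearly level and the yellow knob at (372,212) is up. On to the mat.

```bash
python3 -m jog '[-0.03,-0.003,0,0,0,0, -0.08,-0.008,0,0,0,0, -0.135,-0.0135,0,0,0,0, -0.19,-0.019,0,0,0,0, -0.245,-0.0245,0,0,0,0, -0.29,-0.029,0,0,0,0, -0.317,-0.0315,0,0,0,0, -0.327,-0.0325,0,0,0,0]'; python3 -m jog '[0,0,0.03,0,0,0, 0,0,0.065,0,0,0, 0,0,0.1,0,0,0, 0,0,0.13,0,0,0, 0,0,0.15,0,0,0, 0,0,0.165,0,0,0, 0,0,0.172,0,0,0, 0,0,0.175,0,0,0]'
python3 - <<'E'
from h import *
p=r.snapshot("scene");w=cloud(p);c=p['pixels'].astype(int)
m=(c[...,2]>c[...,0]+60)&(np.hypot(w[...,0]-510,w[...,1]+300)<120)&(w[...,2]>5);q=w[m]
A=np.c_[q[:,:2]-[510,-300],np.ones(len(q))];s=np.linalg.lstsq(A,q[:,2],rcond=None)[0];print("plane",s,len(q))
(a,b),rad=cv2.minEnclosingCircle(q[:,:2].astype(np.float32));print(a,b,rad)
E
```

```text
time: 15.4
tool_pos: [508.6, -301.2, 176.5]
tcp_rot: [-179.9, -0.1, 89.9]
ft_force: [-0.5, -0.0, -2.7]
finger_gap: 24.3
grip_force: 49.5
time: 16.4
tool_pos: [510.2, -300.3, 3.5]
tcp_rot: [180.0, 0.0, 90.0]
ft_force: [0.1, 0.1, -2.3]
finger_gap: 24.3
grip_force: 49.5
plane [2.00740079e-02 1.54124494e-02 3.24978178e+01] 2013
510.62957763671875 -298.2880554199219 84.01073455810547
```

```bash
python3 -m jog '[0,0,0.003,0,0,0, 0,0,0.006,0,0,0, 0,0,0.008,0,0,0, 0,0,0.01,0,0,0, 0,0,0.011,0,0,0, 0,0,0.011,0,0,0]'; python3 -m jog '[0,0,0.0007,0,0,0, 0,0,0.0015,0,0,0]'; python3 -m jog '[0,0,0.0005,0,0,0, 0,0,0.001,0,0,0]'
```

```text
time: 17.2
tool_pos: [509.7, -300.0, -7.9]
tcp_rot: [-180.0, -0.0, 90.0]
ft_force: [0.4, -0.8, -2.8]
finger_gap: 24.2
grip_force: 49.5
time: 17.45
tool_pos: [509.9, -300.1, -8.9]
tcp_rot: [180.0, 0.0, 90.0]
ft_force: [-3.4, 1.7, 5.3]
finger_gap: 24.5
grip_force: 50.3
time: 17.7
tool_pos: [509.9, -300.1, -8.9]
tcp_rot: [180.0, 0.0, 90.0]
ft_force: [-6.6, 5.3, 12.7]
finger_gap: 24.4
grip_force: 51.2
```

Contact. I release and lift clear.

```bash
python3 -m jog '[0,0,-0.0005,0,0,0, 0,0,-0.001,0,0,0, 0,0,-0.001,0,0,0, 0,0,-0.001,0,0,0]' 0.1; python3 -m jog '[0,0,-0.01,0,0,0, 0,0,-0.03,0,0,0, 0,0,-0.06,0,0,0, 0,0,-0.1,0,0,0, 0,0,-0.14,0,0,0, 0,0,-0.18,0,0,0, 0,0,-0.2,0,0,0, 0,0,-0.2,0,0,0]'; python3 -m jog '[-0.05,-0.05,0,0,0,0, -0.1,-0.1,0,0,0,0, -0.1,-0.13,0,0,0,0, -0.1,-0.13,0,0,0,0]';python3 - <<'E'
from h import *
for n in ("scene","top"):
    p=r.snapshot(n);w=cloud(p);c=p['pixels'].astype(int)
    m=(c[...,2]>c[...,0]+60)&(np.hypot(w[...,0]-510,w[...,1]+300)<120)&(w[...,2]>5)&(w[...,2]<60);q=w[m]
    A=np.c_[q[:,:2]-[510,-300],np.ones(len(q))];s=np.linalg.lstsq(A,q[:,2],rcond=None)[0];print("plane",s,len(q))
    (a,b),rad=cv2.minEnclosingCircle(q[:,:2].astype(np.float32));print(a,b,rad)
    y=(abs(w[...,0]-542)<40)&(abs(w[...,1]-220)<40)&(w[...,2]>178)&(w[...,2]<215);print(w[y].mean(0))
    if n=="scene": cv2.imwrite("pics/s6.png",p["pixels"][:,:,::-1])
E
```

```text
time: 18.2
tool_pos: [509.8, -300.0, -9.4]
tcp_rot: [-180.0, -0.0, 90.0]
ft_force: [0.1, -0.3, -1.3]
finger_gap: 47.1
grip_force: 0.0
time: 19.2
tool_pos: [510.8, -300.8, 193.1]
tcp_rot: [179.8, 0.1, 90.0]
ft_force: [0.3, 0.2, 0.2]
finger_gap: 47.1
grip_force: 0.0
time: 19.7
tool_pos: [376.5, -400.3, 188.2]
tcp_rot: [-179.8, -0.2, 89.8]
ft_force: [0.4, 0.3, 0.0]
finger_gap: 46.5
grip_force: 0.0
plane [ 1.66611377e-03 -6.09532497e-04  1.87188784e+01] 2498
510.560302734375 -298.94537353515625 84.75162506103516
[542.95206756 225.59514277 184.57410466]
plane [1.35986408e-03 3.88957952e-03 1.78010225e+01] 1962
512.1383056640625 -298.8768005371094 82.14501953125
[543.57486049 225.44658078 185.18760206]
```

View pics/s6.png

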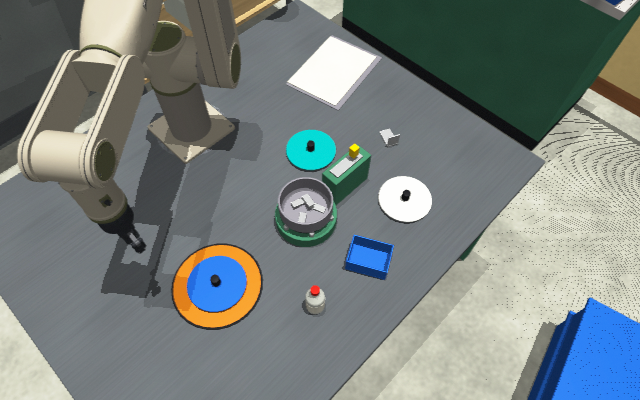

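The lid lies flat and centred on the mat at (216,283), the lock knob is up at (354,151), and the arm is clear. I hand it in.

```bash
python3 -c "
from bench import r
print(r.hand_in())"
```

```text
the job is handed in; nothing more can be done
None
```

I handed the job in: the lock is at its end stop (about 49.5 mm) with its knob up and caught, and the blue lid lies flat, knob up, about 1–2 mm from the mat's centre; hand-in returned no verdict.

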